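Gather the clamp parts and hold a mirror flush on a tilted platform

TASK

Help me mount this mirror: first gather the three parts of its clamp (black clamp arm, steel post, brass thumbscrew) into the parts tray, so that I have them at hand. Then pick up the mirror, tilt it to lie flush against the sloped face of the tilt platform, centred on the scribed cross with its long side running up the slope, and finish while still gripping it and pressing it gently there (about 8 N), so that I can fit the clamp over it. Leave the platform's tilt setting, the lens on its post, the carton and the hex driver as they are.

Things in the scene. Friction and masses are not known exactly. Their poses are not given: they have to be found in the camera images.
- tray: Open rectangular magnetic steel parts tray with a blue liner, 120 (x) by 160 (y) by 22 mm high, walls 3 mm, floor 3 mm thick; it is stuck firmly to the table. Origin: centre of its underside, z up; x and y along its sides.
- clamp_arm: Black anodised bar 64 (x) by 16 (y) by 12 mm high, lying flat, with a small white-headed screw (12 mm diameter, top 26 mm above the table) standing up from it 24 mm along +x from the middle. About 40 g. Origin: centre of the bar's underside, z up. Grip it over its 16 mm width at the middle.
- clamp_post: Bright steel post standing upright: stem 16 mm in diameter, round foot 28 mm in diameter and 8 mm high, 50 mm tall in all, about 80 g. Origin: centre of the foot's underside, z up along the stem.
- thumbscrew: Brass thumbscrew standing on its head: head 24 mm in diameter and 12 mm high, steel thread 6 mm in diameter pointing up, 30 mm tall in all, about 35 g. Origin: centre of the head's underside, z up along the thread.
- mirror: Rectangular glass plane mirror 60 (x) by 40 (y) by 10 mm thick, about 60 g, lying on the red mat with its silvered face up. Origin: centre of its back (the underside), z out of the silvered face. Grip it by its edges, over the 40 mm width; the back goes on the platform.
- mat: Flat red mat, 130 (x) by 110 (y) by 4 mm, fixed to the table, on which the mirror lies. Origin: centre of its underside.
- stage: Tilt stage bolted to the table: black base 90 (x) by 56 (y) by 10 mm, two black cheeks and a light grey platform plate locked at a tilt, round locking knob on the +y side below the plate. Origin: centre of the underside, z up. The plate swivels about a level line along the stage's y, 52 mm above the table; its face leans towards the stage's -x by 15 to 35 degrees and stays put under a gentle push.
- platform_face (a point): Centre of the dark scribed cross on the platform's sloped upper face, 22 mm from the swivel line. z: out of the face; x: up the slope; y: level, across it. The plate is 36 mm wide (y), so the 40 mm mirror overhangs 2 mm each side and fingertips pass beside it; along x it runs from -32 to +52 mm; 10 mm thick. A small tapped hole lies at +42 mm.
- lens_mount: Bystander: round black lens holder on a post with a 60 by 40 mm foot, 104 mm tall, loose. Origin: centre of the foot's underside, z up.
- carton: Bystander: closed cardboard carton 90 (x) by 65 (y) by 45 mm high, loose. Origin: centre of its underside, z up.
- hex_driver: Bystander: hex driver lying on the table, yellow handle 90 by 22 by 20 mm towards its -x, dark steel shaft 84 mm towards its +x, loose. Origin: on the table side, near where shaft and handle join, z up.
Mind the look-alikes: they are no part of the job. Of the things that look like the tray, take the one that is nearest to the robot's base at the start.

How it is judged (in metres and radians):
On the way, in this order (a step that is already met when the one before it is completed fails the run):
1. the clamp arm, the clamp post and the thumbscrew all lie in the parts tray, let go (x of clamp_arm in the frame of tray between -0.058 and 0.058 m and y of clamp_arm in the frame of tray between -0.078 and 0.078 m and z of clamp_arm in the frame of tray between -0.002 and 0.02 m and linear speed of each of clamp_arm, clamp_post, thumbscrew below 0.03 m/s and contact force between each of the arm, the fingers and clamp_arm below 0.2 N and x of clamp_post in the frame of tray between -0.058 and 0.058 m and y of clamp_post in the frame of tray between -0.078 and 0.078 m and z of clamp_post in the frame of tray between -0.002 and 0.02 m and contact force between each of the arm, the fingers and clamp_post below 0.2 N and x of thumbscrew in the frame of tray between -0.058 and 0.058 m and y of thumbscrew in the frame of tray between -0.078 and 0.078 m and z of thumbscrew in the frame of tray between -0.002 and 0.02 m and contact force between each of the arm, the fingers and thumbscrew below 0.2 N), for 0.2 s.
2. the gripped mirror lies flush and centred on the platform's sloped face, pressed gently (x of mirror in the frame of platform_face between -0.008 and 0.008 m and y of mirror in the frame of platform_face between -0.008 and 0.008 m and z of mirror in the frame of platform_face between -0.003 and 0.0025 m and angle between the z axis of mirror and the z axis of platform_face, either way round below 0.05 rad and angle between the x axis of mirror and the x axis of platform_face, either way round below 0.12 rad and contact force between mirror and stage between 1.5 and 22 N and contact force between the fingers and mirror above 25 N and linear speed of mirror below 0.01 m/s), for 0.2 s.
At the end, for the whole second after the job is handed in: Clamp parts at rest in the tray, untouched. Mirror gripped (over 25 N of finger contact), its back on the platform face: within 8 mm of the cross, gap under 2.5 mm, tilt within 0.05 rad, long side within 0.12 rad of the slope, at rest, pressed on with 1.5 to 22 N (all of step 1 and all of step 2); the arm keeps its last pose, push and grip.
It fails at once if the lens on its post is moved more than 15 mm or tipped over (distance of lens_mount from where it was at the start of the episode above 0.015 m or angle between lens_mount's own z axis and vertical above 0.3 rad).
It fails at once if the cardboard carton is moved more than 15 mm or tipped over (distance of carton from where it was at the start of the episode above 0.015 m or angle between carton's own z axis and vertical above 0.3 rad).
It fails at once if the hex driver is moved more than 15 mm or tipped over (distance of hex_driver from where it was at the start of the episode above 0.015 m or angle between hex_driver's own z axis and vertical above 0.3 rad).
It fails at once if the locked platform is forced out of its set position by more than 4 mm (distance of platform_face from where it was at the start of the episode above 0.004 m).
It fails at once if the mirror is knocked hard against the tilt stage, with more than 80 N (contact force between mirror and stage above 80 N).
It also fails if it takes over 72 s, if anything falls off the work surface, if the arm or the gripper's body presses on something with over 40 N, if the wrist force passes 120 N, or if a joint passes its speed limit or range.

ROBOT

A 6-joint arm with a two-finger parallel gripper is mounted at the origin on the work surface. World frame = base frame: x ahead of the robot, y to its left, z up, the work surface at z = 0. Lengths are in m, angles in degrees, forces in N, time in s.
With the tool pointing down it reaches from about 0.275 to 0.775 m from the base axis. Payload 14.6 kg.
Tool frame: the origin (TCP) lies on the mounting face of the last link; the fingertips stand 173 mm ahead of it and the grasp point (between the pads) lies 155 mm ahead of it (tcp_to_tips is the distance from the TCP to the fingertips, in m); z points along the fingers, y is the line along which they close (so a half turn about z gives the same grasp; the last joint's range is limited). The gripper opens to 85 mm and grips with 20 to 120 N. Pads are 22 mm wide; open, the fingers measure 114 mm over their backs; the gripper's body (76 mm by 85 mm) begins 54 mm behind the grasp point. The pads swing forward as they close: fully open they stand 13 mm farther back than shut.
Start: joints at [-83.669, 15.075, -2.767, 72.158, 0, 81.102], TCP at [0.138, -0.507, 0.405] pointing down, gripper open.
Joint ranges: [-151.79, 151.79], [-50.71, 97.33], [-67.44, 78.34], [-121.81, 120.89], [-77.56, 73.72], [-180, 180]. Speed limits (degrees/s): [108.29, 108.29, 147.25, 159.86, 180, 180].

INTERFACE

Orientations are given as [roll, pitch, yaw] about the fixed x, y, z axes, in that order (R = Rz(yaw) Ry(pitch) Rx(roll)).
In Python, from workcell import * gives the robot as it stands.
- The arm moves only by the shell command python3 -m inch 'ROWS' [OPENING]. ROWS is a JSON list of rows, 1 to 5 of them, each of 4 numbers: dx, dy, dz in m, then a turn about the tool's z in degrees; each row shifts and turns the commanded pose from where the row before left it, along the tool's axes as they then stand; what a row does not reach is not made up. A row lasts 1/8 s, in which the tool goes at most 0.0625 m and 10.7 degrees, less where a joint would pass 70% of its speed; a pose out of reach is approached as far as the arm can. OPENING is the opening from 0.0 (shut) to 1.0 (fully open), set as the command begins (- or left out keeps the last). The fingers move at their own pace and stop on an object; the grip force is fixed at half the most. Time passes only in rows, so rows that do not move let the fingers close. It prints the time, the measured TCP pose, the force, the opening and the grip force at its end.
- observe(): the state, without advancing time (a new reading comes with each control period).
- snapshot(name): name is "scene" or "top" or "wrist"; returns a dict with "frame" (420x560x3 uint8, blue, green, red), "fov_y" (degrees; the focal length in pixels is half the picture's height over the tangent of half this angle, whatever the lens; pixels are square), "cx", "cy" (the principal point, pixels), "eye" and "rotation" of the camera in the world; the wrist camera has in their place "tool_from_camera" (4x4, takes a point from camera to tool coordinates, whose origin is the TCP and whose axes are the flange's). Camera axes: x right, y down, z forward; pixel columns grow to the right and rows downward; lengths in m; the calibration is good to about 2 mm. A picture is of the moment at which its call begins: read the wrist's pose just before it. There is no depth.
- hand_in(): hands the job in; it is judged then, once.
The state is a dict: "time_s": time; "joints": joint angles; "dq": joint speeds; "joint_torque": joint torques, N m; "eef_pos": TCP position; "ee_rot": TCP orientation; "contact_force": force on the tool from outside, world axes, zero at the start; "wrist_torque": the same for the moment, N m; "opening": opening from 0.0 (shut) to 1.0 (fully open); "gripper_force": force on a finger pad.
Only numpy, scipy, OpenCV 4.12 (cv2) and the standard library are available. Lean on these libraries where they do the work, as an engineer would, in place of code of your own. Each camera call takes 0.05 s, during which the arm holds its last target. There are 200 camera calls.

## Working session

There is one attempt and no reset: what is moved stays moved. The work goes in short steps, Python scripts to look and compute and a shell command to move; the robot and the scene stay as the last step left them, time stands still between calls to the robot, and variables do not carry over. Pictures are saved under pics/ and viewed, at most 10 in all, crops included, and the job is handed in when it is done.

```bash
ls; mkdir -p pics; python3 - <<'E'
from workcell import *
import cv2,pickle
d={}
for n in ("scene","top","wrist"):
    o=observe(); s=snapshot(n); s['obs']=o; d[n]=s
    cv2.imwrite(f'pics/{n}0.png',s['frame'])
    print(n,{k:v for k,v in s.items() if k not in('frame','obs')})
pickle.dump(d,open('s0.pkl','wb'))
print(o)
E
```

```text
pics
scene {'fov_y': 49.39288560218244, 'cx': 276.49144359409644, 'cy': 216.67517853550942, 'eye': array([ 0.9940706 , -0.77088656,  0.809975  ]), 'rotation': array([-131.0167515 ,   -0.68283969,   28.03375381])}
top {'fov_y': 42.272883666269934, 'cx': 270.84088062851856, 'cy': 211.05896358785654, 'eye': array([ 0.3594514 , -0.02239981,  1.40494509]), 'rotation': array([-169.68285263,    0.77096977,  -91.45740478])}
wrist {'fov_y': 59.44139929593545, 'cx': 276.4873885421491, 'cy': 208.4701657002587, 'tool_from_camera': array([[-2.58310853e-05, -9.53411981e-01, -3.01671333e-01,
         7.63817211e-02],
       [ 9.99999574e-01, -3.02894930e-04,  8.71652531e-04,
         1.12033652e-03],
       [-9.22418684e-04, -3.01671182e-01,  9.53411583e-01,
         3.06283865e-02],
       [ 0.00000000e+00,  0.00000000e+00,  0.00000000e+00,
         1.00000000e+00]])}
{'time_s': 0.1, 'joints': array([-8.36690055e+01,  1.50954043e+01, -2.79915322e+00,  7.21581971e+01,
        3.38270481e-04,  8.11045745e+01]), 'dq': array([ 0.00521043, -0.0129754 ,  0.00761345,  0.05095655, -0.07219439,
       -0.00346815]), 'joint_torque': array([ 2.99547610e-03, -6.38574958e+01,  3.85064757e+01,  1.00031981e-02,
       -2.18593514e-04, -4.11344763e-05]), 'eef_pos': array([ 0.13789259, -0.50648391,  0.40428558]), 'ee_rot': array([-1.79947932e+02, -8.49172471e-03,  1.52264160e+01]), 'contact_force': array([ 0.707234  ,  0.02458043, -0.28017179]), 'wrist_torque': array([-0.00877983, -0.00343381, -0.03413663]), 'gripper_force': 0.0, 'opening': 1.0038374169662034}
```

View pics/top0.png

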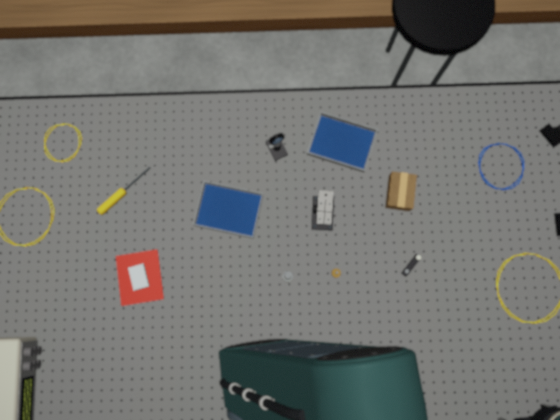

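View pics/scene0.png

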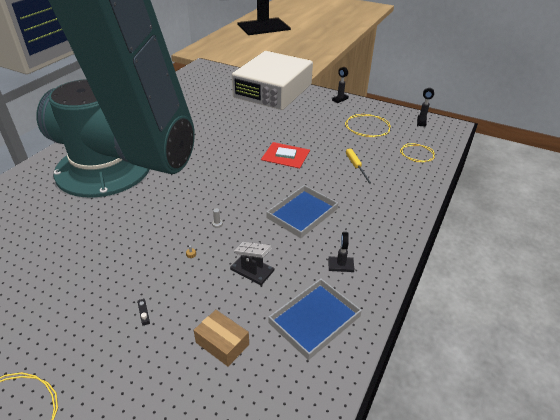

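Top view: the nearer blue tray is at (229,210), with a look-alike at (342,142). The mirror is on its mat at (138,277), post (289,275), thumbscrew (335,272), clamp arm (412,265) and stage (324,210). The carton (402,191), lens (277,147) and hex driver (123,192) are bystanders. Next I'll measure positions.

```bash
cat > h.py <<'E'
import numpy as np, cv2, pickle
from scipy.spatial.transform import Rotation as R
def rpy(a): return R.from_euler('xyz',a,degrees=True).as_matrix()
def cam(s):
    f=s['frame'].shape[0]/2/np.tan(np.radians(s['fov_y']/2))
    if 'eye' in s: return f,np.array(s['eye']),rpy(s['rotation'])
    T=s['tool_from_camera']; W=rpy(s['obs']['ee_rot'])
    return f,np.array(s['obs']['eef_pos'])+W@T[:3,3],W@T[:3,:3]
def ray(s,uv):
    f,e,M=cam(s); return e,M@np.array([(uv[0]-s['cx'])/f,(uv[1]-s['cy'])/f,1])
def onz(s,uv,z):
    e,d=ray(s,uv); return e+d*(z-e[2])/d[2]
def tri(s1,u1,s2,u2):
    (a,d),(b,g)=ray(s1,u1),ray(s2,u2)
    t=np.linalg.lstsq(np.c_[d,-g],b-a,rcond=None)[0]
    p,q=a+t[0]*d,b+t[1]*g; return (p+q)/2,np.linalg.norm(p-q)
def proj(s,p):
    f,e,M=cam(s); c=M.T@(np.array(p)-e); return np.array([f*c[0]/c[2]+s['cx'],f*c[1]/c[2]+s['cy']])
def blobs(mask,amin=15):
    cs,_=cv2.findContours(mask.astype(np.uint8),cv2.RETR_EXTERNAL,cv2.CHAIN_APPROX_NONE)
    return sorted([c for c in cs if len(c)>2 and cv2.contourArea(c)>=amin],key=cv2.contourArea,reverse=True)
def snap(n):
    from workcell import observe,snapshot
    o=observe(); s=snapshot(n); s['obs']=o; return s
E
python3 - <<'E'
from h import *
d=pickle.load(open('s0.pkl','rb'))
np.set_printoptions(precision=4,suppress=True)
for n in('top','scene'):
    s=d[n]; hsv=cv2.cvtColor(s['frame'],cv2.COLOR_BGR2HSV); H,S,V=cv2.split(hsv)
    for nm,m,z,a in(('blue',(H>100)&(H<125)&(S>150),.003,200),('red',((H<8)|(H>172))&(S>150),.004,100),
      ('brass',(H>10)&(H<28)&(S>110)&(V>60),.008,10)):
        for c in blobs(m,a)[:8]:
            r=cv2.minAreaRect(c); M=cv2.moments(c); u=(M['m10']/M['m00'],M['m01']/M['m00'])
            print(n,nm,np.array(u),cv2.contourArea(c),onz(s,u,z)[:2])
            if nm!='brass': print('   corners',[onz(s,q,z)[:2].round(4).tolist() for q in cv2.boxPoints(r)])
s=d['top'];c=s['frame'][180:310,100:440]
a=cv2.resize(s['frame'][190:300,270:430],None,fx=5,fy=5,interpolation=cv2.INTER_CUBIC)
cv2.imwrite('pics/topc.png',a)
f=d['scene']['frame'][195:330,130:290]
cv2.imwrite('pics/scc.png',cv2.resize(f,None,fx=4.4,fy=4.4,interpolation=cv2.INTER_CUBIC))
E
```

```text
top blue [228.2916 209.472 ] 2018.0 [0.6224 0.1016]
   corners [[0.5897, 0.184], [0.6908, 0.1625], [0.6556, 0.0196], [0.5554, 0.0428]]
top blue [341.7957 141.6334] 1840.0 [ 0.7989 -0.205 ]
   corners [[0.7768, -0.1204], [0.8716, -0.1529], [0.8219, -0.2897], [0.7282, -0.2559]]
top red [139.1582 277.2536] 1883.0 [0.4513 0.3331]
   corners [[0.5087, 0.396], [0.5201, 0.2899], [0.3945, 0.2717], [0.3835, 0.3761]]
top brass [185.5163  15.4661] 12000.0 [1.1781 0.2149]
top brass [525.1961   9.1006] 1148.0 [ 1.1659 -0.7327]
top brass [398.531  191.5166] 392.0 [ 0.6569 -0.3462]
top brass [111.1411 200.8686] 257.5 [0.6532 0.4097]
top brass [508.7994 310.7735] 51.5 [ 0.3427 -0.6019]
top brass [501.3707 269.1871] 49.0 [ 0.4472 -0.5939]
top brass [ 37.3593 239.0866] 38.5 [0.5569 0.5999]
top brass [554.1333 267.081 ] 35.0 [ 0.449  -0.7281]
scene blue [314.2708 317.8435] 2513.0 [ 0.7933 -0.2006]
   corners [[0.7202, -0.2451], [0.7665, -0.0852], [0.8644, -0.148], [0.8134, -0.2924]]
scene blue [37.7721 24.5894] 1301.0 [-1.2091  0.7862]
   corners [[-1.6092, 0.9414], [-1.6522, 1.2425], [-0.9129, 0.7023], [-0.9242, 0.4969]]
scene blue [301.9624 210.4454] 1069.0 [0.6154 0.1092]
   corners [[0.5525, 0.0611], [0.5884, 0.2395], [0.6788, 0.1645], [0.6381, 0.0018]]
scene red [285.4592 154.7953] 731.0 [0.4508 0.3306]
   corners [[0.3959, 0.2685], [0.3503, 0.3779], [0.5039, 0.397], [0.5396, 0.2893]]
scene brass [510.5401 132.8293] 1169.5 [1.0671 0.822 ]
scene brass [221.3499 346.1303] 772.5 [ 0.6586 -0.3569]
scene brass [ 42.233  390.0859] 231.0 [ 0.419  -0.5932]
scene brass [393.1301 101.1884] 146.0 [0.6432 0.851 ]
scene brass [353.1266 157.6395] 129.0 [0.6476 0.4146]
scene brass [190.6084 253.4757] 51.5 [ 0.4497 -0.1744]
scene brass [177.9542  65.3562] 51.0 [-0.2674  0.7177]
scene brass [356.764 125.779] 44.5 [0.5874 0.6084]
```

View pics/topc.png

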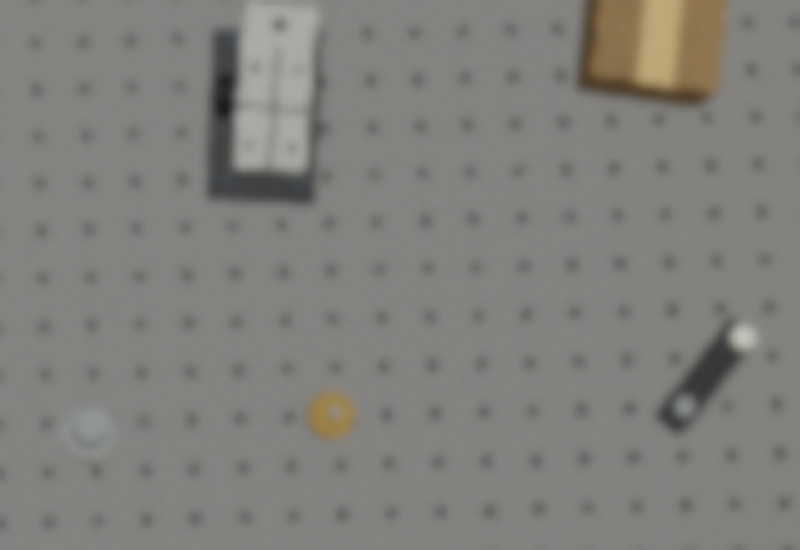

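View pics/scc.png

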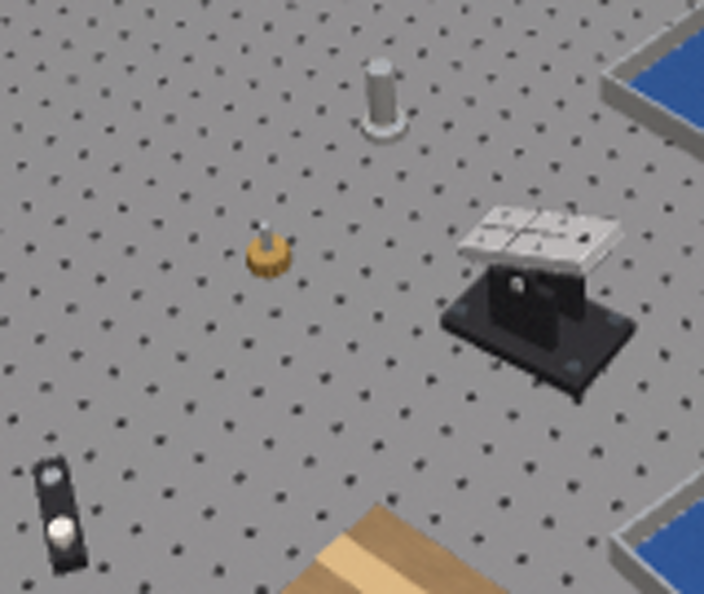

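Crops: the scribed cross is at topc (273,106) and scc (524,235), and the tapped hole at (280,25) and (584,238), so uphill points away from the robot. Post top is at (91,424)/(379,64), the thumbscrew head at (331,415)/(267,250), and the arm's white head at (743,337)/(62,525). I'll triangulate these.

```bash
python3 - <<'E'
from h import *
np.set_printoptions(precision=4,suppress=True)
d=pickle.load(open('s0.pkl','rb')); T,S=d['top'],d['scene']
t=lambda x,y:((x+.5)/5+270-.5,(y+.5)/5+190-.5); s=lambda x,y:((x+.5)/4.4+130-.5,(y+.5)/4.4+195-.5)
for n,a,b,z in(('posttop',(91,424),(379,64),.05),('thumbhead',(331,415),(267,249),.012),('armwhite',(743,337),(62,523),.026),('armnut',(684,406),(52,475),.013),
 ('cross',(273,106),(524,235),.07),('hole',(280,25),(584,238),.09),('c1',(245,3),(622,233),.09),('c2',(319,6),(583,270),.09),('c3',(308,173),(459,246),.06),('c4',(233,168),(493,206),.06)):
    print(n,*tri(T,t(*a),S,s(*b)),'onz',onz(T,t(*a),z)[:2],onz(S,s(*b),z)[:2])
for n,s_ in (('top',T),('scene',S)):
    f=s_['frame']; H,Sa,V=cv2.split(cv2.cvtColor(f,cv2.COLOR_BGR2HSV))
    red=(((H<8)|(H>172))&(Sa>120)).astype(np.uint8)
    c=blobs(red,100)[0]; m=np.zeros_like(red); cv2.drawContours(m,[c],-1,1,-1)
    for c in blobs(m&(1-cv2.morphologyEx(red,cv2.MORPH_CLOSE,np.ones((1,1))))&(Sa<90),30):
        r=cv2.minAreaRect(c); b=[onz(s_,q,.014)[:2] for q in cv2.boxPoints(r)]
        print(n,'mirror',onz(s_,r[0],.014)[:2],[ (np.linalg.norm(b[i+1]-b[i]).round(4),np.degrees(np.arctan2(*(b[i+1]-b[i])[::-1])).round(1)) for i in range(2)])
E
```

```text
posttop [ 0.4446 -0.0489  0.055 ] 0.0018405526806926237 onz [ 0.4456 -0.0485] [ 0.4403 -0.0448]
thumbhead [ 0.4487 -0.172   0.0134] 0.0015396701484281395 onz [ 0.4494 -0.1716] [ 0.4472 -0.1715]
armwhite [ 0.4821 -0.3793  0.0291] 0.00028335018507694084 onz [ 0.4823 -0.3803] [ 0.4801 -0.3777]
armnut [ 0.4489 -0.3511  0.0139] 0.0005969395819859769 onz [ 0.4491 -0.3511] [ 0.448  -0.3509]
cross [ 0.599  -0.1439  0.0718] 0.0011475435686718358 onz [ 0.5998 -0.1437] [ 0.5976 -0.1428]
hole [ 0.6364 -0.1472  0.0904] 0.0005813966237796992 onz [ 0.6368 -0.1471] [ 0.636  -0.1471]
c1 [ 0.6492 -0.1308  0.0857] 0.00034408265963360734 onz [ 0.6484 -0.1303] [ 0.6511 -0.1347]
c2 [ 0.6461 -0.1667  0.0896] 0.0005686887855840961 onz [ 0.6458 -0.1668] [ 0.6466 -0.1668]
c3 [ 0.5673 -0.16    0.0622] 0.0015281060750037903 onz [ 0.5671 -0.1607] [ 0.5666 -0.1576]
c4 [ 0.569  -0.1241  0.0621] 0.0032647862440805253 onz [ 0.5706 -0.1233] [ 0.5666 -0.1234]
top mirror [0.4525 0.3339] [(np.float64(0.0432), np.float64(-77.4)), (np.float64(0.0637), np.float64(-165.1))]
scene mirror [0.4517 0.3291] [(np.float64(0.0531), np.float64(113.6)), (np.float64(0.0623), np.float64(14.2))]
```

```bash
cat > go.py <<'E'
import sys; from h import *; from workcell import *
def rel(x,y,z,yaw):
    o=observe(); W=rpy(o['ee_rot']); d=W.T@(np.array([x,y,z])-o['eef_pos'])
    t=(o['ee_rot'][2]-yaw+90)%180-90   # half turn symmetric
    print('tool dx dy dz %.4f %.4f %.4f turn %.1f'%(*d,t),'t=%.2f'%o['time_s'],'j6 %.0f'%o['joints'][5],'open %.2f'%o['opening'],'tilt',o['ee_rot'].round(2),'pos',o['eef_pos'].round(4),'F',o['contact_force'].round(1))
if __name__=='__main__': rel(*map(float,sys.argv[1:]))
E
python3 -m inch '[[0.0587,-0.0087,0,0],[0.0587,-0.0087,0,0],[0.0587,-0.0087,0,0],[0.0587,-0.0087,0,0],[0.0587,-0.0087,0,0]]' -
python3 -m inch '[[0.0587,-0.0087,0.02,9.25],[0,0,0.02,9.25],[0,0,0.02,9.25],[0,0,0.02,9.25],[0,0,0.02,9.25]]'
python3 -m inch '[[0,0,0.02,9.25],[0,0,0,0]]'
python3 go.py .4638 -.3638 .176 -40.3
```

```text
time_s: 0.78
eef_pos: [0.4113, -0.3864, 0.4046]
ee_rot: [-180.0, 0.0, 15.2]
contact_force: [-0.7, -1.2, -0.9]
opening: 1.0
gripper_force: 0.0
time_s: 1.4
eef_pos: [0.4639, -0.3636, 0.3038]
ee_rot: [-180.0, 0.0, -31.3]
contact_force: [0.3, 0.1, -0.3]
opening: 1.0
gripper_force: 0.0
time_s: 1.65
eef_pos: [0.4636, -0.3634, 0.2835]
ee_rot: [-180.0, 0.2, -40.2]
contact_force: [-0.9, 0.8, -0.7]
opening: 0.999
gripper_force: 0.0
tool dx dy dz 0.0007 0.0002 0.1075 turn 0.1 t=1.65 j6 174 open 1.00 tilt [-1.7998e+02  1.6000e-01 -4.0210e+01] pos [ 0.4636 -0.3634  0.2835] F [-0.9  0.8 -0.7]
```

```bash

python3 -m inch '[[0,0,0.05,0],[0,0,0.04,0],[0.0005,0,0.0175,0],[0,0,0,0]]' -
python3 -m inch '[[0,0,0,0],[0,0,0,0],[0,0,0,0],[0,0,0,0],[0,0,0,0]]' 0
python3 go.py .4638 -.3638 .176 -40.3
python3 -m inch '[[0,0,-0.04,0],[0,0,-0.05,0],[0,0,-0.05,0]]' 
python3 go.py .613 .062 .3 -12.7
```

```text
time_s: 2.15
eef_pos: [0.4642, -0.364, 0.1769]
ee_rot: [-180.0, 0.1, -40.1]
contact_force: [0.2, -0.7, 0.4]
opening: 0.999
gripper_force: 0.0
time_s: 2.78
eef_pos: [0.4644, -0.3641, 0.1778]
ee_rot: [180.0, -0.0, -40.3]
contact_force: [-1.5, 1.3, 7.2]
opening: 0.163
gripper_force: 59.0
tool dx dy dz -0.0006 0.0001 0.0018 turn 0.0 t=2.77 j6 174 open 0.16 tilt [ 1.7999e+02 -4.0000e-02 -4.0260e+01] pos [ 0.4644 -0.3641  0.1778] F [-1.5  1.3  7.2]
time_s: 3.15
eef_pos: [0.4641, -0.3639, 0.3188]
ee_rot: [-180.0, 0.0, -40.3]
contact_force: [0.7, -0.6, -0.0]
opening: 0.159
gripper_force: 58.9
tool dx dy dz -0.1616 -0.4212 0.0189 turn -27.6 t=3.15 j6 174 open 0.16 tilt [-1.800e+02  1.000e-02 -4.026e+01] pos [ 0.4641 -0.3639  0.3188] F [ 0.7 -0.6 -0. ]
```

```bash

python3 -m inch '[[-0.0196,-0.0517,0,0],[-0.0196,-0.0517,0,0],[-0.0196,-0.0517,0,0],[-0.0196,-0.0517,0,0],[-0.0196,-0.0517,0,0]]' 
python3 -m inch '[[-0.0196,-0.0517,0,0],[-0.0196,-0.0517,0,0],[-0.0196,-0.0517,0,0],[0,0,0.02,-9.2],[0,0,0.02,-9.2]]' 
python3 -m inch '[[0,0,0.02,-9.2],[0,0,0,0]]'
python3 go.py .6115 .0532 .182 -12.7
```

```text
time_s: 3.78
eef_pos: [0.4812, -0.1918, 0.3224]
ee_rot: [-175.7, 0.1, -31.6]
contact_force: [0.7, -0.1, -1.0]
opening: 0.161
gripper_force: 59.0
time_s: 4.4
eef_pos: [0.4671, -0.1077, 0.2966]
ee_rot: [-172.5, -2.4, -6.7]
contact_force: [0.5, 0.4, -0.6]
opening: 0.161
gripper_force: 58.9
time_s: 4.65
eef_pos: [0.4679, -0.1053, 0.2761]
ee_rot: [-172.9, -3.4, 2.1]
contact_force: [-0.2, 0.2, 0.2]
opening: 0.163
gripper_force: 59.0
tool dx dy dz 0.1435 -0.1393 0.1209 turn 14.8 t=4.65 j6 153 open 0.16 tilt [-172.91   -3.39    2.08] pos [ 0.4679 -0.1053  0.2761] F [-0.2  0.2  0.2]
```

```bash

python3 go.py .601 .0316 .276 2.08
```

```text
tool dx dy dz 0.1378 -0.1300 0.0245 turn 0.0 t=4.65 j6 153 open 0.16 tilt [-172.91   -3.39    2.08] pos [ 0.4679 -0.1053  0.2761] F [-0.2  0.2  0.2]
```

```bash

python3 -m inch '[[0.0345,-0.0325,0.0061,0],[0.0345,-0.0325,0.0061,0],[0.0345,-0.0325,0.0061,0],[0.0345,-0.0325,0.0061,0],[0,0,0,0]]' 
python3 go.py .601 .0316 .182 2.08
```

```text
time_s: 5.28
eef_pos: [0.6032, 0.0332, 0.2776]
ee_rot: [-172.9, -3.6, 2.0]
contact_force: [-0.2, -0.5, 0.2]
opening: 0.163
gripper_force: 58.9
tool dx dy dz -0.0082 0.0132 0.0944 turn -0.0 t=5.28 j6 172 open 0.16 tilt [-172.95   -3.56    2.04] pos [0.6032 0.0332 0.2776] F [-0.2 -0.5  0.2]
```

```bash

python3 -m inch '[[-0.004,0.0066,0.04,0],[-0.0042,0.0066,0.035,0],[0,0,0.019,0],[0,0,0,0]]' 
python3 go.py .601 .0316 .182 2.08
python3 -m inch '[[0,0,0,0],[0,0,0,0],[0,0,0,0]]' 0.45
python3 -m inch '[[0,0,-0.02,0],[0,0,-0.04,0],[0,0,-0.05,0],[0,0,-0.04,-10],[0,0,0,-10]]' -
python3 - <<'E'
from h import *
for n in('wrist','top'):
    s=snap(n); pickle.dump(s,open(n+'1.pkl','wb')); cv2.imwrite(f'pics/{n}1.png',s['frame'])
    f,e,M=cam(s)
print(s['obs']['eef_pos'],s['obs']['ee_rot'],s['obs']['joints'])
w=pickle.load(open('wrist1.pkl','rb'))['frame']; t=cv2.resize(s['frame'][90:320,90:340],None,fx=1.83,fy=1.83)
t=t[:420]; cv2.imwrite('pics/v1.png',np.hstack([cv2.resize(w,(400,300)),cv2.resize(t,(400,300))]))
E
```

```text
time_s: 5.78
eef_pos: [0.5988, 0.0291, 0.1815]
ee_rot: [-172.9, -3.4, 1.9]
contact_force: [-0.9, 3.3, -2.1]
opening: 0.163
gripper_force: 62.5
tool dx dy dz 0.0023 -0.0024 -0.0001 turn -0.2 t=5.78 j6 172 open 0.16 tilt [-172.91   -3.42    1.9 ] pos [0.5988 0.0291 0.1815] F [-0.9  3.3 -2.1]
time_s: 6.15
eef_pos: [0.5981, 0.035, 0.1817]
ee_rot: [-171.9, -3.5, 2.3]
contact_force: [6.0, 68.4, -13.3]
opening: 0.441
gripper_force: 32.1
time_s: 6.78
eef_pos: [0.591, 0.0099, 0.3346]
ee_rot: [-174.8, -6.0, 22.2]
contact_force: [0.1, -0.5, -0.0]
opening: 0.452
gripper_force: 0.0
[0.59073546 0.01007877 0.33294622] [-174.7828687    -5.93138371   22.72098683] [ -8.36251139  21.99605066  -3.86037998  61.76252831   7.52766376
 148.80269097]
```

View pics/v1.png

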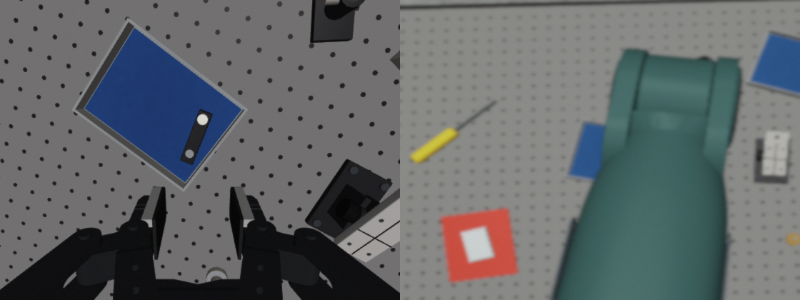

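Clamp arm is in the tray (white head at (203,120) in the wrist half). Hitting the j6 limit leaned the tool by about 8°. I can remove that by overreaching on the opposite azimuth (-116°), which also tells me how overreach tilts the tool.

```bash
cat >> go.py <<'E'
    o=observe(); W=rpy(o['ee_rot']); z=W[:,2]; print('lean %.1f deg at az %.1f'%(np.degrees(np.hypot(z[0],z[1])),np.degrees(np.arctan2(z[1],z[0]))),'joints',o['joints'].round(0))
E
python3 go.py .138 -.507 .38 22.7
```

```text
File "go.py", line 7
    o=observe(); W=rpy(o['ee_rot']); z=W[:,2]; print('lean %.1f deg at az %.1f'%(np.degrees(np.hypot(z[0],z[1])),np.degrees(np.arctan2(z[1],z[0]))),'joints',o['joints'].round(0))
IndentationError: unexpected indent
```

```bash
python3 - <<'E'
s=open('go.py').read().replace("    o=observe(); W=rpy(o['ee_rot']); z=","    W=rpy(o['ee_rot']); z=").splitlines()
i=[k for k,l in enumerate(s) if l.startswith('if')][0]
m=s.pop(i); m=m.replace("if __name__=='__main__': ","")
s=[m if 0 else l for l in s]+["if __name__=='__main__': "+m]
open('go.py','w').write('\n'.join(s)+'\n')
E
python3 go.py .138 -.507 .38 22.7
```

```text
tool dx dy dz -0.6056 0.2980 -0.1381 turn -0.7 t=6.88 j6 149 open 0.44 tilt [-174.66   -5.78   22.04] pos [0.5906 0.0103 0.3318] F [ 0.4  0.9 -0.2]
lean 7.8 deg at az 64.9 joints [ -8.  22.  -4.  62.   8. 149.]
```

```bash

R5='[[-0.0505,0.0248,-0.0115,0],[-0.0505,0.0248,-0.0115,0],[-0.0505,0.0248,-0.0115,0],[-0.0505,0.0248,-0.0115,0],[-0.0505,0.0248,-0.0115,0]]'
python3 -m inch '[[-0.0505,0.0248,-0.0115,0],[-0.0505,0.0248,-0.0115,0],[-0.0505,0.0248,-0.0115,0],[-0.0505,0.0248,-0.0115,0],[-0.0505,0.0248,-0.0115,0]]' >/dev/null
python3 -m inch '[[-0.0505,0.0248,-0.0115,0],[-0.0505,0.0248,-0.0115,0],[-0.0505,0.0248,-0.0115,0],[-0.0505,0.0248,-0.0115,0],[-0.0505,0.0248,-0.0115,0]]' >/dev/null
python3 -m inch '[[-0.0505,0.0248,-0.0115,0],[-0.0505,0.0248,-0.0115,0],[0,0,0,0]]' >/dev/null
python3 go.py -.24 -.49 .38 22
```

```text
tool dx dy dz -0.3408 -0.1573 -0.0203 turn -0.5 t=8.50 j6 73 open 0.44 tilt [-174.53   -5.64   21.48] pos [ 0.1354 -0.5084  0.3785] F [-0.5  0.  -0.9]
lean 7.8 deg at az 65.7 joints [-85.  19.  -2.  76.   4.  73.]
```

```bash

python3 -m inch '[[-0.0487,-0.0225,-0.003,0],[-0.0487,-0.0225,-0.003,0],[-0.0487,-0.0225,-0.003,0],[-0.0487,-0.0225,-0.003,0],[-0.0487,-0.0225,-0.003,0]]' >/dev/null
python3 -m inch '[[-0.0487,-0.0225,-0.003,0],[-0.0487,-0.0225,-0.003,0],[0,0,0,0]]' >/dev/null
python3 go.py -.34 -.70 .38 22
```

```text
tool dx dy dz -0.1691 0.1555 -0.0315 turn -0.4 t=9.50 j6 34 open 0.45 tilt [-174.52   -5.69   21.58] pos [-0.2401 -0.4908  0.3803] F [ 0.1  0.1 -0. ]
lean 7.9 deg at az 65.6 joints [-124.   21.    2.   79.   -1.   34.]
```

```bash

python3 -m inch '[[-0.0423,0.0389,-0.008,0],[-0.0423,0.0389,-0.008,0],[-0.0423,0.0389,-0.008,0],[-0.0423,0.0389,-0.008,0]]' >/dev/null
python3 go.py -.34 -.70 .38 22
python3 -m inch '[[-0.0423,0.0389,-0.008,0],[-0.0212,0.0195,-0.004,0]]' >/dev/null
python3 go.py -.34 -.70 .38 22

```

```text
tool dx dy dz -0.0201 0.0112 -0.0004 turn -0.1 t=10.00 j6 36 open 0.45 tilt [-174.55   -5.71   21.89] pos [-0.3257 -0.6821  0.3827] F [ 0.2 -0.3  1. ]
lean 7.9 deg at az 65.7 joints [-122.   46.   49.  101.   -1.   36.]
tool dx dy dz -0.0025 -0.0036 0.0170 turn -0.3 t=10.25 j6 37 open 0.45 tilt [-173.49   -7.34   21.72] pos [-0.3376 -0.7049  0.3967] F [-0.4 -1.2  1.1]
lean 9.8 deg at az 63.5 joints [-121.   56.   75.  118.   -1.   37.]
```

```bash

python3 -m inch '[[-0.0212,0.0195,-0.004,0],[-0.0212,0.0195,-0.004,0]]' >/dev/null
python3 go.py -.34 -.70 .38 22
python3 -m inch '[[-0.0212,0.0195,0.004,0],[-0.0212,0.0195,0.004,0]]' >/dev/null
python3 go.py -.34 -.70 .38 22

```

```text
tool dx dy dz -0.0031 -0.0027 0.0151 turn -0.3 t=10.50 j6 36 open 0.45 tilt [-173.11   -8.25   21.65] pos [-0.3374 -0.7039  0.395 ] F [ 0.1  0.2 -0.2]
lean 10.7 deg at az 61.7 joints [-121.   58.   78.  121.   -1.   36.]
tool dx dy dz 0.0023 -0.0064 0.0029 turn -0.4 t=10.75 j6 36 open 0.45 tilt [-172.73   -9.15   21.62] pos [-0.34   -0.7072  0.3817] F [-1.   0.2  0.5]
lean 11.6 deg at az 60.4 joints [-122.   59.   78.  121.   -0.   36.]
```

```bash

python3 -m inch '[[-0.01,0.009,-0.03,0],[-0.01,0.009,-0.03,0],[-0.01,0.009,-0.03,0]]' >/dev/null
python3 go.py -.34 -.70 .38 22
python3 -m inch '[[-0.01,0.009,-0.03,0],[-0.01,0.009,-0.03,0],[-0.01,0.009,-0.03,0]]' >/dev/null
python3 go.py -.34 -.70 .38 22

```

```text
tool dx dy dz -0.0130 0.0084 0.0477 turn -0.1 t=11.12 j6 36 open 0.45 tilt [-175.09   -6.43   21.93] pos [-0.3347 -0.6932  0.4294] F [-0.8 -0.8 -0.1]
lean 8.1 deg at az 59.4 joints [-122.   56.   78.  121.   -0.   36.]
tool dx dy dz -0.0258 0.0204 0.0907 turn 0.1 t=11.50 j6 36 open 0.45 tilt [-177.25   -3.92   22.11] pos [-0.3279 -0.6778  0.4732] F [-0.7 -0.5  0.5]
lean 4.8 deg at az 57.2 joints [-122.   52.   78.  121.    0.   36.]
```

```bash

python3 -m inch '[[-0.01,0.009,-0.03,0],[-0.01,0.009,-0.03,0],[-0.01,0.009,-0.03,0],[-0.01,0.009,-0.03,0],[-0.0,0.00,-0.01,0]]' >/dev/null
python3 go.py -.34 -.70 .38 22

```

```text
tool dx dy dz -0.0417 0.0350 0.1576 turn 0.2 t=12.12 j6 35 open 0.45 tilt [ 1.7953e+02 -5.0000e-02  2.2190e+01] pos [-0.3152 -0.6507  0.5373] F [-0.7  0.7  0.2]
lean 0.5 deg at az -62.3 joints [-122.   47.   78.  121.    0.   35.]
```

```bash
python3 go.py .449 -.172 .30 77 
```

```text
tool dx dy dz 0.8882 -0.1566 0.2368 turn -54.8 t=12.12 j6 35 open 0.45 tilt [ 1.7953e+02 -5.0000e-02  2.2190e+01] pos [-0.3152 -0.6507  0.5373] F [-0.7  0.7  0.2]
lean 0.5 deg at az -62.3 joints [-122.   47.   78.  121.    0.   35.]
```

```bash

python3 -m inch '[[0.0555,-0.0098,0.0148,0],[0.0555,-0.0098,0.0148,0],[0.0555,-0.0098,0.0148,0],[0.0555,-0.0098,0.0148,0],[0.0555,-0.0098,0.0148,0]]' >/dev/null
python3 -m inch '[[0.0555,-0.0098,0.0148,0],[0.0555,-0.0098,0.0148,0],[0.0555,-0.0098,0.0148,0],[0.0555,-0.0098,0.0148,0],[0.0555,-0.0098,0.0148,0]]' >/dev/null
python3 -m inch '[[0.0555,-0.0098,0.0148,0],[0.0555,-0.0098,0.0148,0],[0.0555,-0.0098,0.0148,0],[0.0555,-0.0098,0.0148,0],[0.0555,-0.0098,0.0148,0]]' >/dev/null
python3 -m inch '[[0.0555,-0.0098,0.0148,0],[0,0,0,-9.2],[0,0,0,-9.2],[0,0,0,-9.2],[0,0,0,-9.2]]' 1 >/dev/null
python3 -m inch '[[0,0,0,-9.2],[0,0,0,-9.2],[0,0,0,0]]' >/dev/null
python3 go.py .449 -.172 .175 77
python3 - <<'E'
from h import *
s=snap('wrist'); pickle.dump(s,open('w2.pkl','wb')); cv2.imwrite('pics/w2.png',s['frame'])
H,S,V=cv2.split(cv2.cvtColor(s['frame'],cv2.COLOR_BGR2HSV))
for c in blobs((H>10)&(H<28)&(S>110)&(V>60),60)[:3]:
    m=cv2.moments(c);u=(m['m10']/m['m00'],m['m01']/m['m00']);print(u,cv2.contourArea(c),onz(s,u,.009))
E
```

```text
tool dx dy dz 0.0638 0.0539 0.1536 turn 0.3 t=15.00 j6 62 open 1.00 tilt [179.67   0.24  77.33] pos [ 0.3817 -0.2217  0.3286] F [ 0.6 -0.2  0.5]
lean 0.4 deg at az -48.2 joints [-41.   9. -23.  57.  -0.  62.]
(347.5502222222222, 107.12622222222221) 750.0 [ 0.44987208 -0.1720319   0.009     ]
```

View pics/w2.png

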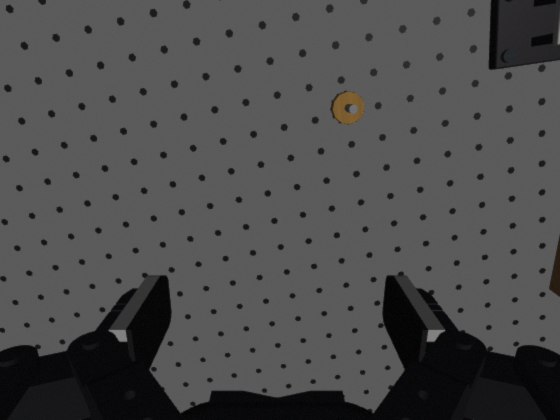

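Thumbscrew is at pixel (348,107), which gives (0.450,-0.172) and agrees with the top view.

```bash

python3 -m inch '[[0.032,0.0269,0,0],[0.032,0.0269,0.04,0],[0,0,0.05,0],[0,0,0.05,0],[0,0,0.0125,0]]' >/dev/null
python3 go.py .4495 -.172 .175 77
python3 -m inch '[[0,0,0,0],[0,0,0,0],[0,0,0,0],[0,0,0,0],[0,0,0,0]]' 0
python3 -m inch '[[0,0,-0.04,0],[0,0,-0.05,0],[0,0,-0.03,0]]'
python3 go.py .6246 .112 .29 77
```

```text
tool dx dy dz -0.0004 0.0015 -0.0007 turn 0.2 t=15.68 j6 72 open 1.00 tilt [1.7988e+02 1.7000e-01 7.7230e+01] pos [ 0.4482 -0.1713  0.1743] F [ 0.8 -0.8  0.4]
lean 0.2 deg at az -67.5 joints [-31.  22. -33.  35.  -0.  72.]
time_s: 16.3
eef_pos: [0.4493, -0.1721, 0.1776]
ee_rot: [179.5, 0.3, 77.4]
contact_force: [-2.5, 0.5, 16.4]
opening: 0.242
gripper_force: 58.1
time_s: 16.68
eef_pos: [0.4485, -0.1712, 0.299]
ee_rot: [179.5, 0.3, 77.4]
contact_force: [0.6, -0.3, -0.7]
opening: 0.24
gripper_force: 58.8
tool dx dy dz 0.3149 0.1099 0.0084 turn 0.4 t=16.68 j6 72 open 0.24 tilt [179.5    0.29  77.38] pos [ 0.4485 -0.1712  0.299 ] F [ 0.6 -0.3 -0.7]
lean 0.6 deg at az -42.8 joints [-31.  14. -22.  54.  -0.  72.]
```

```bash

python3 -m inch '[[0.0525,0.0183,0,0],[0.0525,0.0183,0,0],[0.0525,0.0183,0,0],[0.0525,0.0183,0,0],[0.0525,0.0183,0,0]]' >/dev/null
python3 -m inch '[[0.0525,0.0183,0,0],[0,0,0.03,0],[0,0,0.04,0],[0,0,0,0]]' >/dev/null
python3 go.py .6246 .112 .182 77
```

```text
tool dx dy dz 0.0006 0.0007 0.0419 turn 0.4 t=17.80 j6 105 open 0.24 tilt [179.89   0.31  77.39] pos [0.6237 0.1119 0.2239] F [ 0.4 -1.  -0.1]
lean 0.3 deg at az -83.8 joints [  3.  31.  -6.  53.  -0. 105.]
```

```bash

python3 -m inch '[[0,0,0.03,0],[0,0,0.0115,0],[0,0,0,0]]' 
python3 -m inch '[[0,0,0,0],[0,0,0,0],[0,0,0,0]]' 0.5
python3 -m inch '[[0,0,-0.04,0],[0,0,-0.05,0],[0,0,-0.03,0]]' >/dev/null
python3 go.py .4446 -.0487 .30 77
```

```text
time_s: 18.18
eef_pos: [0.625, 0.1115, 0.1848]
ee_rot: [179.7, 0.2, 77.4]
contact_force: [0.0, -0.4, -0.5]
opening: 0.241
gripper_force: 58.9
time_s: 18.55
eef_pos: [0.625, 0.1116, 0.1847]
ee_rot: [179.6, 0.2, 77.4]
contact_force: [0.6, -0.7, -0.6]
opening: 0.505
gripper_force: 0.0
tool dx dy dz -0.1964 -0.1404 0.0063 turn 0.4 t=18.93 j6 106 open 0.50 tilt [179.52   0.21  77.39] pos [0.6244 0.1123 0.3068] F [ 0.5 -1.2 -1.1]
lean 0.5 deg at az -35.9 joints [  3.  28.   2.  64.  -0. 106.]
```

```bash

python3 -m inch '[[-0.0491,-0.0351,0,0],[-0.0491,-0.0351,0,0],[-0.0491,-0.0351,0,0],[-0.0491,-0.0351,0,0],[0,0,0.03,0]]' 0.9 >/dev/null
python3 -m inch '[[0,0,0.04,0],[0,0,0.03,0],[0,0,0.016,0],[0,0,0,0]]' >/dev/null
python3 go.py .4448 -.0487 .190 77
python3 -m inch '[[0,0,0,0],[0,0,0,0],[0,0,0,0],[0,0,0,0],[0,0,0,0]]' 0
python3 -m inch '[[0,0,-0.04,0],[0,0,-0.05,0],[0,0,-0.03,0]]'
python3 go.py .6346 .1557 .31 77
```

```text
tool dx dy dz 0.0006 0.0000 -0.0024 turn 0.4 t=20.05 j6 86 open 0.90 tilt [179.75   0.24  77.39] pos [ 0.4447 -0.0493  0.1876] F [0.6 0.1 0.6]
lean 0.3 deg at az -55.8 joints [-17.  18. -36.  35.  -0.  86.]
time_s: 20.68
eef_pos: [0.4451, -0.0494, 0.1886]
ee_rot: [179.6, 0.2, 77.4]
contact_force: [-2.1, 0.5, 9.4]
opening: 0.161
gripper_force: 58.3
time_s: 21.05
eef_pos: [0.4444, -0.0487, 0.3104]
ee_rot: [179.5, 0.3, 77.4]
contact_force: [-0.0, -0.3, -1.8]
opening: 0.156
gripper_force: 58.7
tool dx dy dz 0.2410 0.1410 0.0004 turn 0.4 t=21.05 j6 86 open 0.16 tilt [179.54   0.25  77.39] pos [ 0.4444 -0.0487  0.3104] F [-0.  -0.3 -1.8]
lean 0.5 deg at az -41.1 joints [-17.  10. -24.  55.  -0.  86.]
```

```bash

python3 -m inch '[[0.0482,0.0282,0,0],[0.0482,0.0282,0,0],[0.0482,0.0282,0,0],[0.0482,0.0282,0,0],[0.0482,0.0282,0,0]]' >/dev/null
python3 -m inch '[[0,0,0.03,0],[0,0,0.04,0],[0,0,0.03,0],[0,0,0.015,0],[0,0,0,0]]' >/dev/null
python3 go.py .6346 .1557 .192 77
```

```text
tool dx dy dz 0.0006 -0.0007 0.0006 turn 0.4 t=22.30 j6 109 open 0.16 tilt [179.69   0.26  77.38] pos [0.6351 0.155  0.1926] F [ 0.4 -0.4 -0.9]
lean 0.4 deg at az -52.7 joints [  7.  35.  -5.  51.  -0. 109.]
```

```bash

python3 -m inch '[[0,0,0,0],[0,0,0,0],[0,0,0,0]]' 0.5
python3 -m inch '[[0,0,-0.04,0],[0,0,-0.05,0],[0,0,-0.05,0],[0,0,0,-9.7],[0,0,0,-9.7]]' 1 >/dev/null
python3 -m inch '[[0,0,0,-9.7],[0,0,0,-9.7],[0,0,0,-9.7],[0,0,0,-9.7],[0,0,0,-9.7]]' >/dev/null
python3 -m inch '[[0,0,0,-9.7],[0,0,0,-9.7],[0,0,0,-9.7],[0,0,0,-9.7],[0,0,0,-9.7]]' >/dev/null
python3 go.py .452 .3325 .33 194
```

```text
time_s: 22.68
eef_pos: [0.6353, 0.1551, 0.1935]
ee_rot: [179.6, 0.2, 77.4]
contact_force: [-0.2, -0.1, 0.2]
opening: 0.5
gripper_force: 0.0
tool dx dy dz 0.1338 0.2158 0.0013 turn 0.1 t=24.55 j6 -7 open 1.00 tilt [-179.63    0.22 -165.89] pos [0.6344 0.1558 0.3332] F [ 0.2  0.  -0.4]
lean 0.4 deg at az -45.9 joints [ 7. 29.  9. 69. -0. -7.]
```

```bash

python3 -m inch '[[0.0268,0.0432,0,0],[0.0268,0.0432,0,0],[0.0268,0.0432,0,0],[0.0268,0.0432,0,0],[0.0268,0.0432,0,0]]' >/dev/null
python3 -m inch '[[0,0,0,0]]' >/dev/null
python3 - <<'E'
from h import *
s=snap('wrist'); pickle.dump(s,open('w3.pkl','wb')); cv2.imwrite('pics/w3.png',s['frame'])
H,S,V=cv2.split(cv2.cvtColor(s['frame'],cv2.COLOR_BGR2HSV))
red=(((H<8)|(H>172))&(S>120)).astype(np.uint8)
c=blobs(red,300)[0]; m=np.zeros_like(red); cv2.drawContours(m,[cv2.convexHull(c)],-1,1,-1)
for c in blobs(m&(S<90)&(V>60),300)[:2]:
    r=cv2.minAreaRect(c); print(r)
    for z in(.014,):
        b=[onz(s,q,z)[:2] for q in cv2.boxPoints(r)]
        print(onz(s,r[0],z),[(np.linalg.norm(b[i+1]-b[i]).round(4),np.degrees(np.arctan2(*(b[i+1]-b[i])[::-1])).round(1)) for i in range(3)])
E
python3 go.py .452 .3325 .33 194
```

```text
((278.76812744140625, 191.6903076171875), (72.23814392089844, 50.27206802368164), 88.49256896972656)
[0.45080307 0.33393772 0.014     ] [(np.float64(0.0393), np.float64(105.6)), (np.float64(0.0603), np.float64(16.8)), (np.float64(0.0419), np.float64(-74.2))]
tool dx dy dz 0.0004 -0.0019 0.0015 turn -0.1 t=25.35 j6 14 open 1.00 tilt [-179.63    0.24 -166.08] pos [0.4519 0.3345 0.3315] F [ 1.1 -0.2  0.5]
lean 0.4 deg at az -43.4 joints [28. 20. -6. 63. -0. 14.]
```

View pics/w3.png

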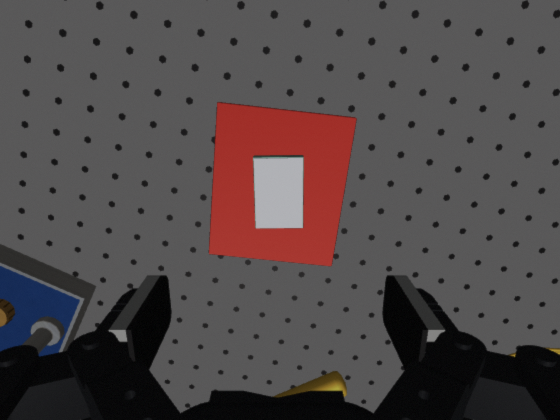

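Mirror centre is at pixel (279,192), giving (0.451,0.334) with its long side at about 16° and a measured size of 60×40 mm. The post and thumbscrew show in the tray at the lower left. I'll grip the mirror.

```bash

python3 -m inch '[[0.0012,0.0005,0.04,-2],[0,0,0.05,0],[0,0,0.04,0],[0,0,0.0275,0],[0,0,0,0]]' >/dev/null
python3 go.py .4508 .334 .174 196
python3 -m inch '[[0,0,0,0],[0,0,0,0],[0,0,0,0],[0,0,0,0],[0,0,0,0]]' 0
python3 -m inch '[[0,0,-0.02,0],[0,0,-0.04,0],[0,0,-0.05,0],[0,0,-0.04,0],[0,0,0,0]]'
python3 go.py .60 .10 .34 175
```

```text
tool dx dy dz 0.0012 0.0024 -0.0019 turn -0.3 t=25.98 j6 12 open 1.00 tilt [-1.7958e+02  1.0000e-02 -1.6428e+02] pos [0.4526 0.332  0.1722] F [-0.2  0.5  0. ]
lean 0.4 deg at az -72.3 joints [ 28.  28. -21.  41.  -0.  12.]
time_s: 26.6
eef_pos: [0.453, 0.3335, 0.1762]
ee_rot: [-179.7, 0.4, -164.2]
contact_force: [-3.6, -2.0, 26.3]
opening: 0.451
gripper_force: 71.9
time_s: 27.22
eef_pos: [0.4521, 0.3341, 0.3272]
ee_rot: [-179.7, 0.5, -164.2]
contact_force: [-0.4, -0.4, -1.1]
opening: 0.445
gripper_force: 61.7
tool dx dy dz -0.0787 -0.2656 -0.0107 turn 20.8 t=27.23 j6 12 open 0.44 tilt [-179.69    0.54 -164.2 ] pos [0.4521 0.3341 0.3272] F [-0.4 -0.4 -1.1]
lean 0.6 deg at az -13.8 joints [28. 20. -7. 62. -0. 12.]
```

```bash

python3 -m inch '[[-0.0013,-0.0541,-0.004,0],[-0.0013,-0.0541,-0.004,0],[-0.0013,-0.0541,-0.004,0],[-0.0013,-0.0541,-0.004,0],[-0.0013,-0.0541,-0.004,0]]' >/dev/null
python3 -m inch '[[-0.0013,-0.0541,-0.004,0],[-0.0013,-0.0541,-0.004,0],[-0.0013,-0.0541,-0.004,0],[0,0,0,10.4],[0,0,0,10.4]]' >/dev/null
python3 -m inch '[[0,0,0,0]]' >/dev/null
python3 go.py .76 -.08 .38 175
cat > look.py <<'E'
import sys; from h import *
s=snap('wrist'); pickle.dump(s,open(sys.argv[1]+'.pkl','wb')); cv2.imwrite(f'pics/{sys.argv[1]}.png',s['frame'])
print(s['obs']['eef_pos'],s['obs']['ee_rot'])
E
python3 look.py wB
```

```text
tool dx dy dz -0.1804 0.0153 -0.0212 turn 0.0 t=28.60 j6 -11 open 0.44 tilt [-179.72    0.27  175.04] pos [ 0.579  -0.0797  0.358 ] F [ 0.6 -0.2 -0.2]
lean 0.4 deg at az -50.6 joints [-16.  22.  -0.  68.  -0. -11.]
[ 0.57904404 -0.07974304  0.35798883] [-179.71973182    0.27451587  175.04203472]
```

```bash

python3 -m inch '[[-0.055,0.004,-0.012,0],[-0.055,0.004,-0.012,0],[-0.055,0.004,-0.012,0],[0,0,0,0]]' >/dev/null
python3 look.py wA
python3 go.py .76 .02 .5 175
python3 - <<'E'
from h import *
a=pickle.load(open('wA.pkl','rb'))['frame'];b=pickle.load(open('wB.pkl','rb'))['frame']
for n in 'AB': 
    s=pickle.load(open(f'w{n}.pkl','rb')); print(n,proj(s,[.6,-.144,.072]),proj(s,[.64,-.147,.09]))
cv2.imwrite('pics/AB.png',np.hstack([cv2.resize(a[:300,:],(400,214)),cv2.resize(b[:300],(400,214))]))
E
```

```text
[ 0.7393851  -0.08194523  0.39241996] [-179.70589166    0.36376811  175.29111843]
tool dx dy dz -0.0142 0.1029 -0.1080 turn 0.2 t=29.20 j6 -8 open 0.45 tilt [-179.72    0.27  175.24] pos [ 0.7377 -0.0819  0.3924] F [ 0.4 -0.2 -0.8]
lean 0.4 deg at az -51.1 joints [-13.  39.  36.  87.  -0.  -8.]
A [176.63594787   4.75136731] [175.05226014  64.39682652]
B [197.21529743 235.93643983] [196.31219522 295.92882526]
```

```bash
python3 - <<'E'
from h import *
a=pickle.load(open('wA.pkl','rb'))['frame'];b=pickle.load(open('wB.pkl','rb'))['frame']
A=cv2.resize(a[0:190,100:240],None,fx=2.8,fy=2.8,interpolation=cv2.INTER_CUBIC)
B=cv2.resize(b[170:360,130:270],None,fx=2.8,fy=2.8,interpolation=cv2.INTER_CUBIC)
cv2.imwrite('pics/AB2.png',np.hstack([A,B])); print(A.shape)
E
```

```text
(532, 392, 3)
```

View pics/AB2.png

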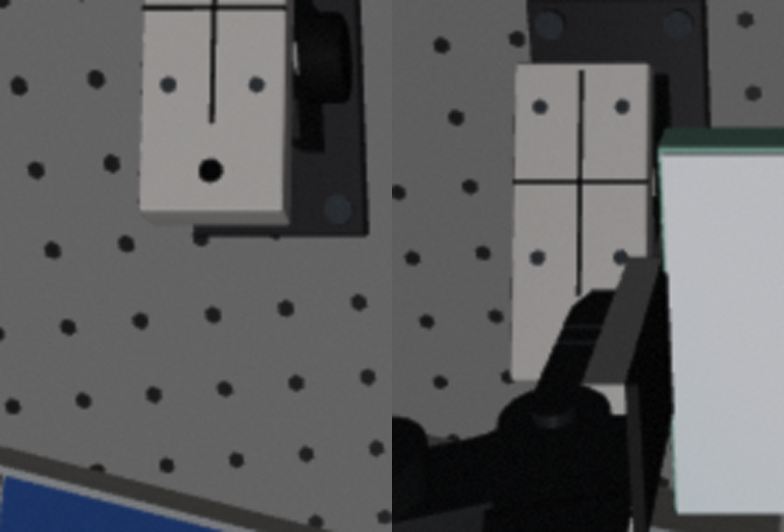

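In A (left) the cross is at (214,8), the upper screws at (168,84) and (257,84), and the upper-left corner at (141,211). In B the cross is at (188,182), the upper screws at (145,257) and (228,257), and the upper corner at (120,379) in its own half. I'll triangulate these.

```bash
python3 - <<'E'
from h import *
np.set_printoptions(precision=4,suppress=True)
A,B=[pickle.load(open(f'w{n}.pkl','rb')) for n in'AB']
ua=lambda x,y:((x+.5)/2.8+100-.5,(y+.5)/2.8-.5); ub=lambda x,y:((x+.5)/2.8+130-.5,(y+.5)/2.8+170-.5)
P=[]
for a,b in(((214,8),(188,182)),((168,84),(145,257)),((257,84),(228,257)),((212,123),(187,296)),((141,211),(120,379)),((143,8),(121,182)),((287,8),(256,182))):
    p,e=tri(A,ua(*a),B,ub(*b)); P.append(p); print(p,e)
P=np.array(P)
u=np.array([np.cos(np.radians(-4.9)),np.sin(np.radians(-4.9))])
s=P[:,:2]@u; k=np.polyfit(s,P[:,2],1); print('tilt',np.degrees(np.arctan(k[0])))
# solvePnP in each view with face coordinates (x up slope,y across)
for S,pts in((B,[((0,0),ub(188,182)),((-32,-18),ub(257,65)),((-32,18),ub(124,65)),((52,18),ub(120,379)),((0,18),ub(121,182)),((0,-18),ub(256,182))]),
             (A,[((0,0),ua(214,8)),((42,0),ua(210,170)),((52,18),ua(141,211)),((52,-18),ua(288,210)),((0,18),ua(143,8)),((0,-18),ua(287,8))])):
    for sg in(-1,):
        f,e,M=cam(S); K=np.array([[f,0,S['cx']],[0,f,S['cy']],[0,0,1.]])
        o=np.array([[x/1e3,sg*y/1e3,0] for (x,y),_ in pts]); im=np.array([q for _,q in pts])
        n,rv,tv,er=cv2.solvePnPGeneric(o,im,K,None,flags=cv2.SOLVEPNP_IPPE)
        for r,t,q in zip(rv,tv,er):
            W=M@cv2.Rodrigues(r)[0]; print('pnp',e+M@t.ravel(),'x',W[:,0],'z',W[:,2],'slope',np.degrees(np.arcsin(W[2,0])),'yaw',np.degrees(np.arctan2(W[1,0],W[0,0])),q)
E
```

```text
[ 0.5987 -0.144   0.0726] 2.5958692406885636e-05
[ 0.616  -0.1565  0.0802] 8.527299434119978e-05
[ 0.6179 -0.1345  0.0802] 0.00022485357513535935
[ 0.6263 -0.146   0.0843] 1.7722128837646935e-06
[ 0.6454 -0.1652  0.0911] 0.00018030019183133976
[ 0.5972 -0.1617  0.0726] 6.27005442201879e-05
[ 0.6003 -0.1259  0.0726] 0.00011430441107111884
tilt 21.3280130127787
pnp [ 0.6002 -0.1446  0.0694] x [ 0.9388 -0.081   0.3349] z [-0.3296  0.0726  0.9413] slope 19.566645955478755 yaw -4.933223929587153 [0.2956]
pnp [ 0.6012 -0.1452  0.0658] x [ 0.9153 -0.0633  0.3977] z [-0.3346  0.4298  0.8386] slope 23.434013581514133 yaw -3.9564658909484747 [0.5952]
pnp [ 0.5986 -0.144   0.0721] x [ 0.9258 -0.062   0.3728] z [-0.3702  0.0506  0.9276] slope 21.890461380066487 yaw -3.833660215311682 [0.4365]
pnp [ 0.6039 -0.138   0.0966] x [ 0.7928 -0.2848 -0.5389] z [0.6093 0.3498 0.7116] slope -32.60837675512139 yaw -19.758396548604853 [1.6605]
```

```bash

python3 -m inch '[[-0.005,0.034,-0.04,0],[-0.005,0.034,-0.04,0],[-0.005,0.034,-0.04,0],[-0.02,0,-0.03,0],[0,0,0,0]]' >/dev/null
python3 go.py .76 .02 .54 175
python3 -m inch '[[-0.02,0,-0.04,0],[-0.02,0,-0.04,0],[-0.02,0,-0.04,0]]' >/dev/null
python3 go.py .76 .02 .54 175
```

```text
tool dx dy dz -0.0280 0.0217 -0.0176 turn 0.1 t=29.82 j6 -1 open 0.45 tilt [-179.98   -0.97  175.14] pos [0.73   0.0008 0.5228] F [-0.3  0.3 -1.1]
lean 1.0 deg at az 176.1 joints [ -6.  48.  78. 121.  -0.  -1.]
tool dx dy dz -0.0562 0.0292 0.0443 turn -0.0 t=30.20 j6 -2 open 0.45 tilt [179.77   3.73 174.98] pos [ 0.6987 -0.0041  0.5805] F [ 0.9  0.  -0.8]
lean 3.7 deg at az -1.5 joints [ -7.  44.  78. 121.   0.  -2.]
```

```bash

python3 -m inch '[[-0.024,0.005,-0.04,0],[-0.024,0.005,-0.04,0],[-0.024,0.005,-0.04,0],[-0.024,0.005,-0.04,0],[-0.024,0.005,-0.04,0]]' >/dev/null
python3 go.py .76 .02 .54 175
python3 -m inch '[[-0.028,0.002,-0.04,0],[-0.028,0.002,-0.04,0],[-0.028,0.002,-0.04,0]]' >/dev/null
python3 go.py .76 .02 .54 175
```

```text
tool dx dy dz -0.0910 0.0180 0.1410 turn -0.1 t=30.82 j6 -1 open 0.44 tilt [179.18  10.7  174.92] pos [0.6431 0.0103 0.6614] F [ 0.1  0.3 -1.1]
lean 10.7 deg at az -0.7 joints [ -7.  37.  78. 121.   1.  -1.]
tool dx dy dz -0.1045 0.0221 0.1996 turn -0.2 t=31.20 j6 -2 open 0.45 tilt [178.73  14.83 174.83] pos [0.6063 0.0073 0.7057] F [ 0.  -0.  -1.8]
lean 14.7 deg at az -0.2 joints [ -7.  33.  78. 121.   2.  -2.]
```

```bash

python3 -m inch '[[0.01,-0.05,0,0],[0.01,-0.05,0,0],[-0.028,-0.005,-0.04,0],[-0.028,-0.005,-0.04,0],[-0.028,-0.005,-0.04,0]]' >/dev/null
python3 go.py .76 .02 .54 175
python3 -m inch '[[-0.028,-0.005,-0.04,0]]' >/dev/null
python3 go.py .76 .02 .54 175
```

```text
tool dx dy dz -0.1085 0.1314 0.2538 turn -0.3 t=31.82 j6 -13 open 0.45 tilt [179.17  19.05 174.73] pos [ 0.5635 -0.0975  0.7427] F [ 0.  -0.5 -0.2]
lean 18.7 deg at az -2.7 joints [-19.  29.  78. 121.   5. -13.]
tool dx dy dz -0.1108 0.1340 0.2770 turn -0.2 t=31.95 j6 -14 open 0.45 tilt [179.32  20.74 174.75] pos [ 0.5472 -0.0983  0.7583] F [ 0.7 -0.1  0.8]
lean 20.3 deg at az -3.3 joints [-20.  27.  78. 121.   6. -14.]
```

```bash

python3 -m inch '[[-0.02,-0.012,-0.028,0],[0,0,0,0]]' >/dev/null
cat > tgt.py <<'E'
# tool-axes distance from the mirror's back centre (at tool [mx,0,mz]) to a point h above the cross
import sys; from h import *; from workcell import *
h=float(sys.argv[1]); mx=.002; mz=float(sys.argv[2]) if len(sys.argv)>2 else .172
C=np.array([.599,-.144,.0725]); th,ps=np.radians([21.3,-4.9])
X=np.array([np.cos(th)*np.cos(ps),np.cos(th)*np.sin(ps),np.sin(th)]); N=np.array([-np.sin(th)*np.cos(ps),-np.sin(th)*np.sin(ps),np.cos(th)])
o=observe(); W=rpy(o['ee_rot']); b=o['eef_pos']+W@[mx,0,mz]
print('move',(W.T@(C+h*N-b)).round(4),'flush err deg %.2f'%np.degrees(np.arccos(-W[:,2]@N)),'long err %.2f'%np.degrees(np.arcsin(W[:,1]@X)),'back z %.3f'%b[2],'lean err tool xy',(np.degrees(W.T@N)[:2]).round(2))
print('t %.2f'%o['time_s'],'F',o['contact_force'].round(1),'F along N %.1f'%(o['contact_force']@N),'grip',o['gripper_force'],'open %.3f'%o['opening'],o['joints'].round(0))
E
python3 tgt.py .1
```

```text
move [ 0.1936 -0.036   0.3968] flush err deg 0.63 long err 0.38 back z 0.606 lean err tool xy [-0.47  0.43]
t 32.20 F [ 0.1  0.9 -0.8] F along N -0.7 grip 61.69090032577515 open 0.446 [-21.  27.  78. 121.   6. -15.]
```

```bash

python3 -m inch '[[0.0242,-0.0045,0.0496,0],[0.0242,-0.0045,0.0496,0],[0.0242,-0.0045,0.0496,0],[0.0242,-0.0045,0.0496,0],[0.0242,-0.0045,0.0496,0]]' >/dev/null
python3 -m inch '[[0.0242,-0.0045,0.0496,0],[0.0242,-0.0045,0.0496,0],[0.0242,-0.0045,0.0496,0],[0,0,0,0]]' >/dev/null
python3 tgt.py .04
python3 look.py wC
python3 - <<'E'
from h import *
for v in ('top','scene'):
    s=snap(v); pickle.dump(s,open(v+'C.pkl','wb'))
w=pickle.load(open('wC.pkl','rb'))['frame']
c=s['frame'][150:300,180:330]
cv2.imwrite('pics/C.png',np.hstack([cv2.resize(w,(400,300)),cv2.resize(c,(300,300))]))
E
```

```text
move [ 0.0469 -0.0065  0.1413] flush err deg 0.66 long err 0.43 back z 0.259 lean err tool xy [0.16 0.64]
t 33.33 F [0.7 0.1 1.4] F along N 1.1 grip 61.625386476516724 open 0.450 [-25.   8. -13.  50.   8. -18.]
[ 0.51764228 -0.13444547  0.41966637] [179.19161422  21.13856614 174.64106799]
```

View pics/C.png

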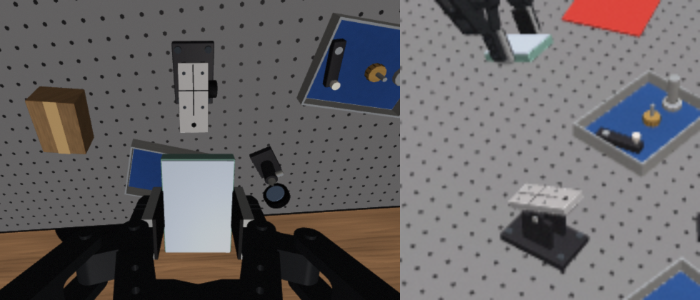

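All three parts are in the tray, and the mirror sits square in the grip at about (198,205) with the stage at (193,85). I'll check the mirror's pose in the grip numerically, then approach.

```bash

python3 -m inch '[[0.0156,-0.0022,0.0471,0],[0.0156,-0.0022,0.0471,0],[0.0156,-0.0022,0.0441,0],[0,0,0,0]]' >/dev/null
python3 tgt.py .03
python3 - <<'E'
from h import *
s=pickle.load(open('wC.pkl','rb')); f=s['frame']
g=cv2.inRange(f,(170,150,130),(255,255,255))
c=blobs(g,3000)[0]; a=cv2.approxPolyDP(c,.03*cv2.arcLength(c,True),True).reshape(-1,2)
if len(a)!=4: a=cv2.boxPoints(cv2.minAreaRect(c))
print('corners',a.round().tolist())
W=rpy(s['obs']['ee_rot'])
print('pred',[proj(s,s['obs']['eef_pos']+W@[.002+x,y,.162]).round().tolist() for x,y in((.03,-.02),(.03,.02),(-.03,.02),(-.03,-.02))])
T=s['tool_from_camera']; K=np.array([[cam(s)[0],0,s['cx']],[0,cam(s)[0],s['cy']],[0,0,1]])
a=np.array(sorted(a.tolist(),key=lambda p:p[1])); t=sorted(a[:2].tolist()); b=sorted(a[2:].tolist())
im=np.array([t[0],t[1],b[1],b[0]],float); o=np.array([[.03,-.02,0],[.03,.02,0],[-.03,.02,0],[-.03,-.02,0]])
n,rv,tv,er=cv2.solvePnPGeneric(o,im,K,None,flags=cv2.SOLVEPNP_IPPE)
for r,t_,e in zip(rv,tv,er):
    M=T[:3,:3]@cv2.Rodrigues(r)[0]; print((T[:3,:3]@t_.ravel()+T[:3,3]).round(4),'x',M[:,0].round(3),'z',M[:,2].round(3),e)
E
```

```text
move [0.0057 0.0013 0.0151] flush err deg 0.57 long err 0.35 back z 0.117 lean err tool xy [-0.21  0.53]
t 33.98 F [ 0.1 -0.3  0.6] F along N 0.5 grip 61.6333794593811 open 0.451 [-25.  14. -28.  28.   8. -19.]
corners [[226, 226], [232, 352], [321, 352], [327, 226]]
pred [[227.0, 218.0], [333.0, 218.0], [327.0, 351.0], [233.0, 351.0]]
[-0.0033 -0.0014  0.1678] x [ 1.    -0.     0.002] z [-0.002 -0.001  1.   ] [0.16752027]
[ 0.0029 -0.0014  0.1671] x [ 0.484 -0.001  0.875] z [-0.875 -0.     0.484] [6.88225157]
```

```bash
sed -i 's/mx=.002/mx=-.001/' tgt.py
python3 -m inch '[[0.0085,0.002,0.015,0],[0,0,0.015,0],[0,0,0,0]]' >/dev/null
python3 tgt.py 0
python3 -m inch '[[0,0,0.003,0],[0,0,0,0]]' >/dev/null
python3 tgt.py 0
python3 -m inch '[[0,0,0.003,0],[0,0,0,0]]' >/dev/null
python3 tgt.py 0

```

```text
move [ 0.0018 -0.0007  0.016 ] flush err deg 0.61 long err 0.32 back z 0.088 lean err tool xy [-0.38  0.48]
t 34.35 F [-0.  -0.  -0.5] F along N -0.4 grip 61.636866331100464 open 0.445 [-25.  16. -31.  23.   8. -18.]
move [ 0.0007 -0.0008  0.0129] flush err deg 0.59 long err 0.34 back z 0.085 lean err tool xy [-0.34  0.49]
t 34.60 F [-0.7  1.1 -0.4] F along N -0.1 grip 61.63712024688721 open 0.451 [-25.  17. -31.  22.   8. -18.]
move [ 0.0002 -0.001   0.0095] flush err deg 0.58 long err 0.35 back z 0.081 lean err tool xy [-0.3  0.5]
t 34.85 F [ 0.3 -0.  -1.2] F along N -1.2 grip 61.63731336593628 open 0.447 [-25.  17. -31.  22.   8. -18.]
```

```bash

python3 -m inch '[[0,0,0.0025,0],[0,0,0,0]]' >/dev/null
python3 tgt.py 0
python3 -m inch '[[0,0,0.0015,0],[0,0,0,0]]' >/dev/null
python3 tgt.py 0|cut -c1-90
python3 -m inch '[[0,0,0.0015,0],[0,0,0,0]]' >/dev/null
python3 tgt.py 0|cut -c1-90

```

```text
move [ 0.0001 -0.001   0.0069] flush err deg 0.58 long err 0.35 back z 0.079 lean err tool xy [-0.29  0.5 ]
t 35.10 F [ 0.1 -0.5 -0. ] F along N -0.1 grip 61.636905670166016 open 0.448 [-25.  17. -31.  22.   8. -18.]
move [ 0.0001 -0.001   0.0055] flush err deg 0.58 long err 0.35 back z 0.078 lean err tool
t 35.35 F [-0.1  0.4 -0.4] F along N -0.3 grip 61.637306213378906 open 0.445 [-25.  17. -3
move [ 0.0001 -0.001   0.004 ] flush err deg 0.58 long err 0.34 back z 0.076 lean err tool
t 35.60 F [-0.3  0.7 -1.1] F along N -0.9 grip 61.63685202598572 open 0.448 [-25.  17. -31
```

```bash

python3 -m inch '[[0,0,0.0015,0],[0,0,0,0]]' >/dev/null
python3 tgt.py 0|cut -c1-90
python3 -m inch '[[0,0,0.0012,0],[0,0,0,0]]' >/dev/null
python3 tgt.py 0|cut -c1-90
python3 -m inch '[[0,0,0.001,0],[0,0,0,0]]' >/dev/null
python3 tgt.py 0|cut -c1-90

```

```text
move [ 0.0001 -0.001   0.0025] flush err deg 0.58 long err 0.34 back z 0.075 lean err tool
t 35.85 F [ 0.2 -0.5 -0.5] F along N -0.6 grip 61.63672685623169 open 0.447 [-25.  18. -31
move [ 0.0002 -0.001   0.0013] flush err deg 0.58 long err 0.34 back z 0.074 lean err tool
t 36.10 F [ 0.2  0.1 -0.2] F along N -0.3 grip 61.636812686920166 open 0.445 [-25.  18. -3
move [ 0.0003 -0.0009  0.0004] flush err deg 0.58 long err 0.35 back z 0.073 lean err tool
t 36.35 F [ 0.2 -0.4  0.4] F along N 0.3 grip 61.884398460388184 open 0.449 [-25.  18. -31
```

```bash

python3 -m inch '[[0,0,0.0008,0],[0,0,0,0]]' >/dev/null
python3 tgt.py 0
python3 -m inch '[[0,0,0.0006,0],[0,0,0,0]]' >/dev/null
python3 tgt.py 0

```

```text
move [ 0.0003 -0.0009  0.0001] flush err deg 0.57 long err 0.35 back z 0.073 lean err tool xy [-0.33  0.47]
t 36.60 F [-8.7  1.9 11.6] F along N 14.0 grip 63.154388666152954 open 0.448 [-25.  18. -31.  21.   8. -18.]
move [ 0.0003 -0.0009 -0.0001] flush err deg 0.57 long err 0.34 back z 0.073 lean err tool xy [-0.34  0.46]
t 36.85 F [-14.6   2.4  20.2] F along N 24.2 grip 64.40538167953491 open 0.448 [-25.  18. -31.  21.   8. -18.]
```

```bash

python3 -m inch '[[0,0,-0.0009,0],[0,0,0,0],[0,0,0,0]]' >/dev/null
python3 tgt.py 0
python3 -m inch '[[0,0,0,0]]' >/dev/null
python3 tgt.py 0; python3 look.py wD
python3 - <<'E'
from h import *
s=snap('scene'); d=pickle.load(open('s0.pkl','rb'))['scene']
cv2.imwrite('pics/D.png',np.hstack([cv2.resize(s['frame'][150:300,180:330],(400,400),interpolation=cv2.INTER_CUBIC),cv2.resize(pickle.load(open('wD.pkl','rb'))['frame'][100:,140:],(400,300))[:300].copy() if 0 else cv2.copyMakeBorder(cv2.resize(pickle.load(open('wD.pkl','rb'))['frame'],(400,300)),0,100,0,0,cv2.BORDER_CONSTANT)]))
E
```

```text
move [ 0.0002 -0.0009  0.0001] flush err deg 0.58 long err 0.35 back z 0.073 lean err tool xy [-0.31  0.49]
t 37.23 F [-6.   0.8  9.9] F along N 11.5 grip 62.90724992752075 open 0.449 [-25.  18. -31.  21.   8. -18.]
move [ 0.0003 -0.0009  0.0001] flush err deg 0.58 long err 0.34 back z 0.073 lean err tool xy [-0.32  0.48]
t 37.35 F [-6.7  1.5  8.2] F along N 10.1 grip 62.908018827438354 open 0.447 [-25.  18. -31.  21.   8. -18.]
[ 0.5350885  -0.13904856  0.23224359] [179.38134489  21.61649135 174.72719004]
```

View pics/D.png

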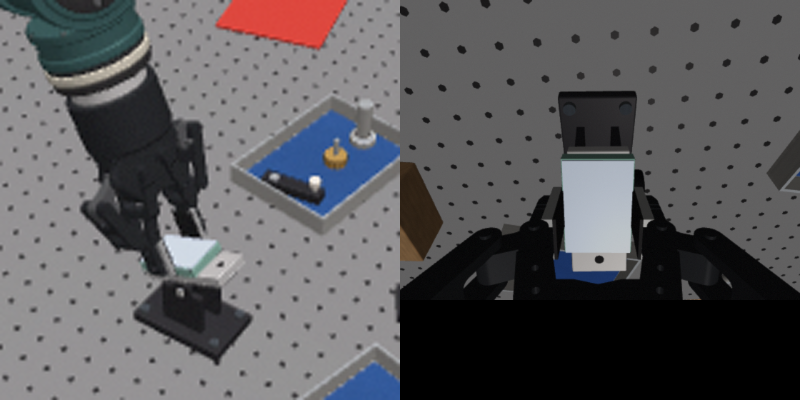

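The mirror is seated on the plate, with its upper edge at row 253 and the tapped hole at (199,259) in the wrist half. I'll use those to check centring.

```bash
python3 - <<'E'
from h import *
s=pickle.load(open('wD.pkl','rb')); T=s['tool_from_camera']; f=cam(s)[0]
def onp(u,v,z):
    d=T[:3,:3]@[(u-s['cx'])/f,(v-s['cy'])/f,1]; return T[:3,3]+d*(z-T[2,3])/d[2]
g=cv2.cvtColor(s['frame'],cv2.COLOR_BGR2GRAY)
print(g[345:375,279].tolist(), g[205:235,279].tolist(), g[300,210:345:3].tolist())
for mz in(.172,.175):
    h=onp(278.5,362.6,mz); e=onp(278,353.5,mz-.01); lo=onp(278,225,mz-.01); L=onp(226,300,mz-.01); Rr=onp(325,300,mz-.01); 
    print(mz,'cross',h+[.042,0,0],'mirror from up edge',e[0]+.03,'from low edge',lo[0]-.03,'y',L[1],Rr[1])
E
```

```text
[192, 193, 193, 193, 193, 193, 193, 192, 185, 170, 168, 163, 125, 40, 22, 23, 23, 23, 23, 24, 23, 23, 25, 63, 162, 170, 170, 170, 170, 170] [50, 52, 53, 53, 53, 56, 79, 108, 140, 143, 79, 48, 43, 44, 44, 44, 47, 80, 116, 88, 147, 176, 178, 180, 180, 180, 180, 179, 179, 179] [47, 46, 5, 7, 9, 6, 8, 180, 181, 181, 182, 182, 182, 184, 185, 184, 185, 185, 187, 187, 186, 186, 187, 187, 188, 188, 188, 190, 189, 189, 189, 190, 191, 190, 189, 190, 190, 191, 55, 5, 8, 7, 8, 44, 47]
0.172 cross [-0.00063376 -0.00049808  0.172     ] mirror from up edge 0.0005934799414802072 from low edge -0.0007206055114043416 y -0.02201306542376325 0.018327643473574868
0.175 cross [-0.00318415 -0.00047953  0.175     ] mirror from up edge -0.0018491338253922018 from low edge -0.001824899763105757 y -0.022483751202457613 0.018776918785881235
```

```bash
python3 -m inch '[[0,0,-0.0001,0],[0,0,0,0],[0,0,0,0]]'; python3 tgt.py 0; python3 -c "
from workcell import *
print(hand_in())"
```

```text
time_s: 37.83
eef_pos: [0.5351, -0.1391, 0.2323]
ee_rot: [179.4, 21.6, 174.7]
contact_force: [-5.7, 1.7, 8.3]
opening: 0.445
gripper_force: 62.6
move [ 0.0002 -0.0009  0.0001] flush err deg 0.58 long err 0.35 back z 0.073 lean err tool xy [-0.31  0.49]
t 37.83 F [-5.7  1.7  8.3] F along N 9.8 grip 62.624698877334595 open 0.445 [-25.  18. -31.  21.   8. -18.]
the job is handed in; nothing more can be done
None
```

I handed the job in at 37.8 s: the clamp arm, post and thumbscrew are in the tray, and the mirror is gripped, about 0.6° from flush and 1–2 mm off the cross, pressed on with about 10 N rather than your 8 N; I got no verdict back, and the press peaked at 24 N before I backed it off.

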